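Set a tie rod against its stop and snap the clamp over it

TASK

With a fingertip, push the tie rod along its V-rests until its end sits against the end stop, then flip the clamp's handle over past centre so that it snaps down and clamps the rod. The rod stays lying in its rests, never lifted out, and the other parts lying around stay where they are.

Things in the scene. Friction and masses are not known exactly. Their poses are not given: they have to be found in the camera images.
- fixture: fixture fixed to the table: aluminium plate 180 x 280 x 15 mm with two dark steel V-rests (y = -35 and +35, 20 wide), an end stop and a clamp. Origin on the table under the rod's axis, midway between the rests; y along the rod, x level, from the rod to the clamp bracket, z up. The plate spans x -65 to 115, y -160 to 120. The rests hold the rod's axis at x 0, z 55 mm.
- stop_face (a point): middle of the end stop's face, 55 mm above the table, at x 0, y -125 mm of the fixture. The face looks along the fixture's +y; the stop is an upright steel block 50 mm wide, its top 75 mm above the table
- rod: loose tie rod, dark steel tube 22 dia x 170 mm with a flat round eye (30 dia, 14 thick) on each end, 250 mm over all, 0.25 to 0.5 kg. Origin mid-axis; y along the axis, to the free end. It lies in the V-rests with a gap of 20 to 40 mm to the stop; sliding it takes 2 to 9 N. Home: origin at y = 0 of the fixture
- rod_stop_end (a point): outermost point of the rod's eye at the stop end, on the axis; meets point stop_face when the rod is home
- rod_free_end (a point): outermost point of the rod's other eye, on the axis, 55 mm above the table: push here towards the fixture's -y. It stands out past the plate's edge, with only bare table beyond it
- clamp: the clamp's steel bracket: two upright cheeks, 34 mm over their outsides, tops 92 mm above the table; carries the lever. Origin on the table at x 50, y 0 mm of the fixture, axes as the fixture's
- pivot (a point): the lever's pivot, 80 mm above the table, at x 50, y 0 mm of the fixture; its axis lies along the fixture's y
- clamp_lever (a joint): lever angle in rad: 0 open, handle leaning 0.55 from upright away from the rod (to the fixture's +x); grows as the handle swings towards and over the rod (-x). Over-centre spring: from upright (0.55) it snaps to either side by itself. 1.1 closed, the pad pressing about 7 N on the middle of the rod; 1.2 limit with no rod. Moving it takes up to 7 N near the handle's end
- handle_tip (a point): centre of the handle's round top end, 95 mm from the pivot. Straight handle, upper 50 mm a black rubber sleeve 20 mm dia, below it steel 12 dia. Open: x 100, z 161 mm in the fixture's frame; closed: x 0, z 161. A short arm with the pad, 50 mm long, is on the handle's rod side; the handle's outer side (+x) is free to push on
- wheel_nut: steel wheel nut, 24 dia x 26 high, standing on the fixture plate; origin under its centre (sizes in mm). Not part of the job.
- bush: rubber bush ring, 32 outer dia x 24 high, lying on the fixture plate; origin under its centre (sizes in mm). Not part of the job.
- starter: starter motor lying on its flat foot, about 150 long x 70 wide x 98 high; origin under its foot (sizes in mm). Not part of the job.
- gaiter: black rubber bellows gaiter standing on its wide end, 84 dia x 100 high; origin under its centre (sizes in mm). Not part of the job.
- link_arm: flat steel link arm with a round boss at each end, 228 x 48 x 16 high, lying on the table; origin under its middle (sizes in mm). Not part of the job.
- carton: cardboard carton 150 x 110 x 80 high; origin under its centre (sizes in mm). Not part of the job.
- spray_can: grey can 56 dia x 150 high, standing; origin under its centre (sizes in mm). Not part of the job.
- spanner: spanner 170 long, lying on the table (sizes in mm). Not part of the job.

How it is judged:
By the outcome, as a careful person would: the job done as asked, in the order asked, and still so for the second after the job is handed in, with the robot touching nothing.
It also fails if it takes over 43 s, if anything falls off the work surface, if the arm or the gripper's body presses on something with over 40 N, if the wrist force passes 120 N, or if a joint passes its speed limit or range.

ROBOT

A 7-joint arm with a two-finger parallel gripper is mounted at the origin on the work surface. World frame = base frame: x ahead of the robot, y to its left, z up, the work surface at z = 0. Lengths are in m, angles in rad, forces in N, time in s.
With the tool pointing down it reaches from about 0.425 to 0.825 m from the base axis. Payload 3.6 kg.
Tool frame: the origin (TCP) lies on the mounting face of the last link; the fingertips stand 173 mm ahead of it and the grasp point (between the pads) lies 155 mm ahead of it (env.tcp_to_grasp is the distance from the TCP to the grasp point, in m); z points along the fingers, y is the line along which they close (so a half turn about z gives the same grasp; the last joint's range is limited). The gripper opens to 85 mm and grips with 20 to 120 N. Pads are 22 mm wide; open, the fingers measure 114 mm over their backs; the gripper's body (76 mm by 85 mm) begins 54 mm behind the grasp point. The pads swing forward as they close: fully open they stand 13 mm farther back than shut.
Start: joints at [-0.026, 0.615, -0.013, 1.423, 0.008, 1.103, -0.04], TCP at [0.65, 0, 0.405] pointing down, gripper open.
Joint ranges: [-3.12, 3.12], [-0.3, 2.06], [-1.34, 1.32], [0.26, 2.42], [-1.36, 4.5], [0.01, 1.98], [-2.84, 2.84]. Speed limits (rad/s): [2.79, 2.79, 3.14, 3.14, 3.14, 3.14, 3.14].

INTERFACE

Orientations are given as a 3x3 rotation matrix whose columns are the frame's x, y, z axes.
In Python, from rig import env gives the robot as it stands.
- The arm moves only by the tool play_rows, never from a script. Its argument "increments" is a list of rows, each an object with "translation": the shift along the tool's x, y, z in mm, a list of three; "angular": the turn, a rotation vector about the tool's x, y, z in rad, a list of three; "grip": the opening, from -1 (shut) to 1 (fully open). A call has 1 to 20 rows; each row is the pose to reach, as a shift and turn from the pose commanded when the call began, along the tool's axes at that moment; what a row does not reach only later rows make up. A row lasts 1/8 s, in which the tool goes at most 62.5 mm and 10.7 degrees, less where a joint would pass 70% of its speed; a pose out of reach is approached as far as the arm can. A call with a gripper value outside its range is refused whole. The fingers move at their own pace and stop on an object; "grip_force" is the grip in N (left out, the last holds). Time passes only in rows, so rows that repeat a pose let the fingers close. It gives the time, the measured TCP pose, the force, the opening and the grip force at its end, in the units of the state.
- env.observe(): the state, without advancing time (a new reading comes with each control period).
- env.capture(name): name is "scene" or "side" or "wrist"; returns a dict with "color" (384x512x3 uint8, red, green, blue), "depth" (384x512 float32, m along the optical axis (not along the pixel's ray), 0 where there is no reading), "camera_matrix" (3x3 intrinsics, pixels), "R" (3x3) and "t" (3): a world point X has camera coordinates R X + t; the wrist camera has in their place "hand_eye" (4x4, takes a point from camera to tool coordinates, whose origin is the TCP and whose axes are the flange's). Camera axes: x right, y down, z forward; pixel columns grow to the right and rows downward; lengths in m; the calibration is good to about 2 mm. A picture is of the moment at which its call begins: read the wrist's pose just before it.
- env.job_done(): hands the job in; it is judged then, once.
The state is a dict: "clock": time; "qpos": joint angles; "joint_velocities": joint speeds; "effort": joint torques, N m; "tool_pos": TCP position; "ee_rot": TCP orientation; "contact_force": force on the tool from outside, world axes, zero at the start; "torque": the same for the moment, N m; "grip_width": opening from 0.0 (shut) to 1.0 (fully open); "grasp_force": force on a finger pad.
Only numpy, scipy, OpenCV 4.12 (cv2) and the standard library are available. Lean on these libraries where they do the work, as an engineer would, in place of code of your own. Each camera call takes 0.05 s, during which the arm holds its last target. There are 200 camera calls.

## Working session

There is one attempt and no reset: what is moved stays moved. The work goes in short steps, Python scripts to look and compute and a tool call to move; the robot and the scene stay as the last step left them, time stands still between calls to the robot, and variables do not carry over. Pictures are saved under pics/ and viewed, at most 10 in all, crops included, and the job is handed in when it is done.

Besides the shell and the picture viewer there is one more tool, called after "Emit:" by a JSON object that holds its "op" and its "data", one argument or row to a line. play_rows: Moves the arm, as the interface text tells. Its arguments: {"type":"object","properties":{"increments":{"type":"array"},"grip_force":{"type":"number"}},"required":["increments"]}

```bash
mkdir -p pics; ls; python3 - <<'E'
from rig import env
import cv2,numpy as np,pickle
d={}
for n in ("scene","side"):
    c=env.capture(n); d[n]=c
    print(n,c["camera_matrix"].tolist(),np.round(-c["R"].T@c["t"],3),(c["depth"]>0).mean())
pickle.dump(d,open("cap.pkl","wb"))
im=np.vstack([d["scene"]["color"],d["side"]["color"]])
cv2.imwrite("pics/a.png",d["scene"]["color"][...,::-1]);cv2.imwrite("pics/b.png",d["side"]["color"][...,::-1])
s=env.observe();print(s["clock"],s["tool_pos"],s["ee_rot"],s["contact_force"])
E
```

```text
pics
scene [[405.2685198812134, 0.0, 256.69606576449013], [0.0, 405.2685198812134, 188.0092874208747], [0.0, 0.0, 1.0]] [ 0.961 -0.484  0.991] 0.99609375
side [[376.2369445842368, 0.0, 252.98066066169127], [0.0, 376.2369445842368, 191.58292572084818], [0.0, 0.0, 1.0]] [ 0.187 -0.873  0.923] 0.9957427978515625
0.1 [6.49705898e-01 2.58683763e-05 4.03639756e-01] [[-8.43009874e-05  9.99997238e-01 -2.34868630e-03]
 [ 9.99999996e-01  8.42575855e-05 -1.85781946e-05]
 [-1.83802487e-05 -2.34868786e-03 -9.99997242e-01]] [-0.29490222 -0.04653821  0.19194044]
```

View pics/a.png

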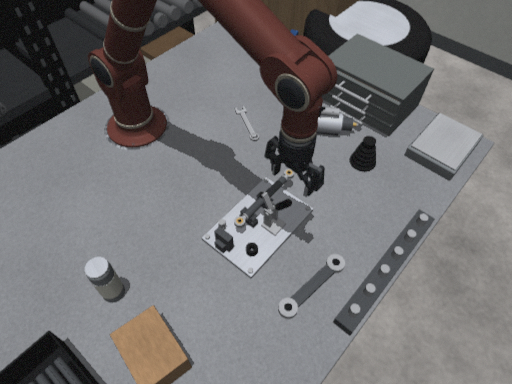

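View pics/b.png

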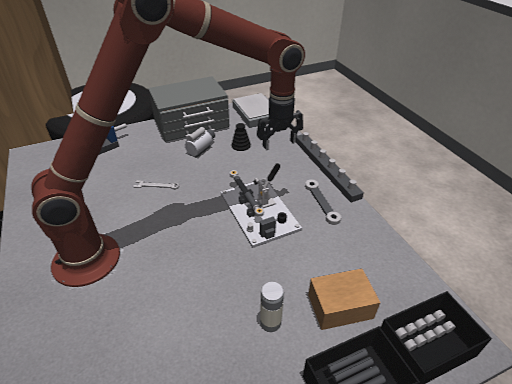

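```bash
cat > h.py <<'E'
import numpy as np,cv2
def cloud(c):
    K=c["camera_matrix"];z=c["depth"].astype(float);v,u=np.mgrid[:z.shape[0],:z.shape[1]]
    P=np.stack([(u-K[0,2])/K[0,0]*z,(v-K[1,2])/K[1,1]*z,z],-1)
    return (P-c["t"])@c["R"]   # R^T (P-t)
def proj(c,X):
    p=np.asarray(X)@c["R"].T+c["t"];p=p@c["camera_matrix"].T
    return p[...,:2]/p[...,2:]
E
python3 - <<'E'
import pickle;from h import *
d=pickle.load(open("cap.pkl","rb"))
for n,c in d.items():
    W=cloud(c);z=W[...,2]
    tb=W[(z<.008)&(z>-.01)&(abs(W[...,0]-.6)<.2)&(abs(W[...,1]+.1)<.2)]
    print(n,"table z",np.median(tb[:,2]))
    m=(z>.009)&(z<.022)&(abs(W[...,0]-.6)<.25)&(abs(W[...,1]+.1)<.25)
    k,l,st,_=cv2.connectedComponentsWithStats(m.astype(np.uint8))
    i=1+np.argmax(st[1:,4]);P=W[l==i];print(st[i],P.mean(0).round(3))
    r=cv2.minAreaRect((P[:,:2]*1000).astype(np.float32));print(r,cv2.boxPoints(r).round(0).tolist())
    x,y,w,h=st[i][:4];x0,y0,x1,y1=x-30,y-50,x+w+20,y+h+20
    cv2.imwrite(f"pics/c_{n}.png",cv2.resize(c["color"][y0:y1,x0:x1,::-1],None,fx=4,fy=4,interpolation=cv2.INTER_CUBIC)[:600,:800]); print("crop origin",x0,y0)
E
```

```text
scene table z -0.00038885034251247015
[ 201  178  112  100 3840] [ 0.588 -0.033  0.015]
((574.173828125, -21.93646240234375), (181.59693908691406, 282.80474853515625), 1.6214179992675781) [[479.0, 117.0], [487.0, -166.0], [669.0, -161.0], [661.0, 122.0]]
crop origin 171 128
side table z 0.0010621842063809261
[ 220  184   82   63 1784] [ 0.559 -0.051  0.016]
((568.8626708984375, -20.742874145507812), (181.15284729003906, 283.93353271484375), 1.4203282594680786) [[475.0, 119.0], [482.0, -165.0], [663.0, -160.0], [656.0, 123.0]]
crop origin 190 134
```

View pics/c_scene.png

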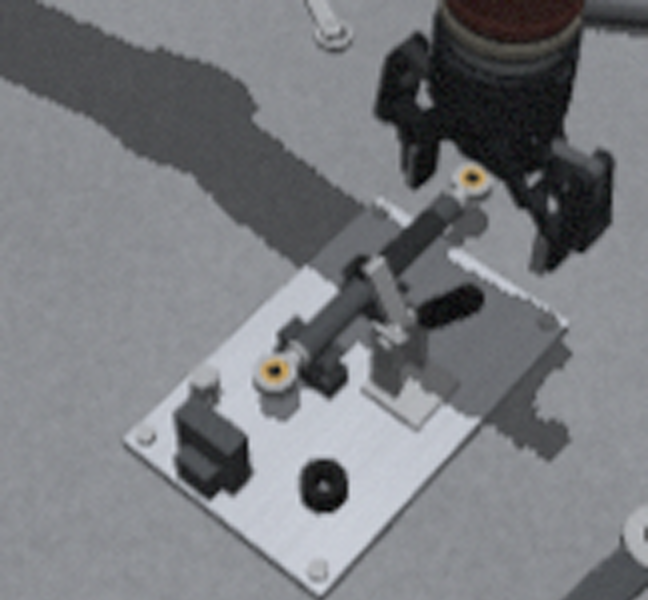

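View pics/c_side.png

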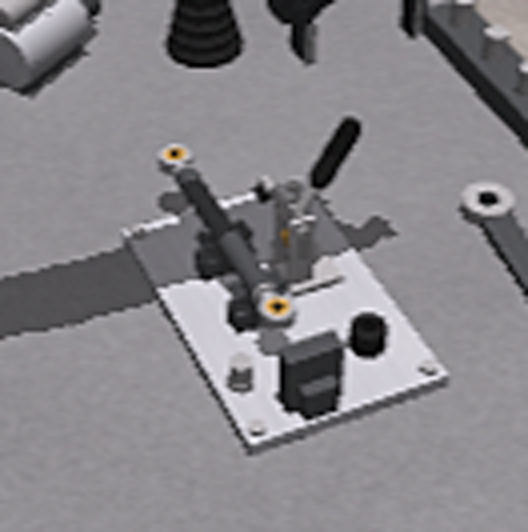

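Both crops show the same layout. The plate's stop block is at scene crop (212,445), the rod's eyes are at (275,370) and (470,180), and the black handle leans to world +x at (450,305). Next I'll refine with the orange eye bushings and the handle sleeve.

```bash
python3 - <<'E'
import pickle;from h import *
d=pickle.load(open("cap.pkl","rb"))
for n,c in d.items():
    W=cloud(c);hsv=cv2.cvtColor(c["color"],cv2.COLOR_RGB2HSV)
    near=(abs(W[...,0]-.57)<.15)&(abs(W[...,1]+.02)<.25)
    m=(cv2.inRange(hsv,(8,110,90),(28,255,255))>0)&near
    k,l,st,ce=cv2.connectedComponentsWithStats(m.astype(np.uint8),connectivity=8)
    C=-c["R"].T@c["t"]
    for i in range(1,k):
        if st[i,4]<4: continue
        r=c["R"].T@np.linalg.solve(c["camera_matrix"],[*ce[i],1]);X=C+r*(.062-C[2])/r[2]
        print(n,"orange",st[i,4],ce[i].round(1),X.round(4))
    z=W[...,2]
    def show(t,q): P=W[q]; print(n,t,len(P),np.median(P,0).round(4),P.min(0).round(3),P.max(0).round(3))
    show("stop",near&(W[...,1]<-.11)&(z>.068)&(z<.082)&(abs(W[...,0]-.55)<.06))
    show("handle",near&(abs(W[...,1])<.03)&(W[...,0]>.58)&(z>.125)&(z<.185))
    show("rodtop",near&(abs(W[...,1]-.06)<.03)&(z>.055)&(z<.075)&(abs(W[...,0]-.55)<.03))
    th=np.radians(1.5);o=np.array([.546,-.002])
    f=lambda x,y,zz:[*(o+[np.cos(th)*x-np.sin(th)*y,np.sin(th)*x+np.cos(th)*y]),zz]
    print("pred handle tip px",proj(c,f(.1,0,.161)).round(1),f(.1,0,.161))
E
```

```text
scene orange 11 [288.7 172. ] [0.5442 0.1463 0.062 ]
scene orange 17 [239.5 220.1] [ 0.5495 -0.0722  0.062 ]
scene stop 145 [ 0.5534 -0.1388  0.0742] [ 0.527 -0.148  0.068] [ 0.577 -0.127  0.082]
scene handle 120 [ 0.6412 -0.0062  0.1549] [ 0.58  -0.012  0.125] [0.658 0.006 0.173]
scene rodtop 117 [0.5511 0.0638 0.0628] [0.526 0.034 0.055] [0.57  0.09  0.069]
pred handle tip px [287.  202.3] [np.float64(0.6459657324975557), np.float64(0.0006176948307873155), 0.161]
side orange 10 [233.3 172. ] [0.5429 0.1472 0.062 ]
side orange 4 [260.8 192. ] [0.59   0.0067 0.062 ]
side orange 12 [259.  210.1] [ 0.5484 -0.0721  0.062 ]
side stop 100 [ 0.5465 -0.1384  0.0748] [ 0.522 -0.147  0.068] [ 0.572 -0.125  0.079]
side handle 95 [ 0.6309 -0.0036  0.1488] [ 0.61  -0.011  0.125] [0.65  0.007 0.173]
side rodtop 86 [0.5385 0.0565 0.0636] [0.521 0.031 0.055] [0.564 0.09  0.07 ]
pred handle tip px [277.3 166.2] [np.float64(0.6459657324975557), np.float64(0.0006176948307873155), 0.161]
```

```bash
python3 - <<'E'
import pickle;from h import *
d=pickle.load(open("cap.pkl","rb"))
for n,c in d.items():
    W=cloud(c);z=W[...,2]
    m=(z>.02)&(z<.11)&(abs(W[...,0]-.56)<.16)&(W[...,1]>.1)&(W[...,1]<.5)
    k,l,st,ce=cv2.connectedComponentsWithStats(m.astype(np.uint8))
    for i in range(1,k):
        if st[i,4]>25: P=W[l==i]; print(n,st[i,4],P.min(0).round(3),P.max(0).round(3))
E
```

```text
scene 137 [0.457 0.475 0.078] [0.586 0.498 0.093]
scene 793 [0.459 0.368 0.02 ] [0.584 0.5   0.1  ]
scene 546 [0.629 0.338 0.02 ] [0.702 0.397 0.105]
scene 140 [0.531 0.1   0.048] [0.56  0.158 0.068]
side 85 [0.452 0.476 0.08 ] [0.58  0.499 0.093]
side 297 [0.625 0.339 0.021] [0.695 0.398 0.105]
side 553 [0.428 0.354 0.02 ] [0.581 0.499 0.103]
side 75 [0.525 0.1   0.052] [0.554 0.163 0.072]
```

Emit:
{"op": "play_rows", "data": {
  "increments": [
    {"translation": [60, -30, 0], "angular": [0, 0, 0], "grip": -1},
    {"translation": [110, -55, 0], "angular": [0, 0, 0], "grip": -1},
    {"translation": [160, -80, 0], "angular": [0, 0, 0], "grip": -1},
    {"translation": [210, -105, 0], "angular": [0, 0, 0], "grip": -1},
    {"translation": [215, -107, 0], "angular": [0, 0, 0], "grip": -1},
    {"translation": [215, -107, 0], "angular": [0, 0, 0], "grip": -1}
  ]
}}

```text
clock: 0.85
tool_pos: [0.5429, 0.215, 0.4044]
ee_rot: [[-0.001, 1.0, -0.0], [1.0, 0.001, -0.001], [-0.001, -0.0, -1.0]]
contact_force: [0.4, -1.2, 1.3]
grip_width: 0.003
grasp_force: 0.0
```

Emit:
{"op": "play_rows", "data": {
  "increments": [
    {"translation": [0, 0, 60], "angular": [0, 0, 0], "grip": -1},
    {"translation": [0, 0, 115], "angular": [0, 0, 0], "grip": -1},
    {"translation": [0, 0, 160], "angular": [0, 0, 0], "grip": -1},
    {"translation": [0, 0, 188], "angular": [0, 0, 0], "grip": -1},
    {"translation": [-10, 0, 190], "angular": [0, 0, 0], "grip": -1},
    {"translation": [-25, 0, 190], "angular": [0, 0, 0], "grip": -1},
    {"translation": [-33, 0, 190], "angular": [0, 0, 0], "grip": -1},
    {"translation": [-33, 0, 190], "angular": [0, 0, 0], "grip": -1}
  ]
}}

```text
clock: 1.85
tool_pos: [0.5436, 0.1805, 0.216]
ee_rot: [[0.003, 1.0, 0.002], [1.0, -0.003, 0.0], [0.0, 0.002, -1.0]]
contact_force: [0.2, -1.1, 0.2]
grip_width: -0.003
grasp_force: 0.0
```

```bash
python3 - <<'E'
from rig import env
from h import *
o=[]
for n,(x,y) in (("scene",(190,100)),("side",(190,110))):
    c=env.capture(n);o.append(cv2.resize(c["color"][y:y+140,x:x+130,::-1],None,fx=3,fy=3,interpolation=cv2.INTER_CUBIC))
cv2.imwrite("pics/d.png",np.hstack(o)); print(env.observe()["contact_force"])
E
```

```text
[-0.00747402  0.08343655  0.12356866]
```

View pics/d.png

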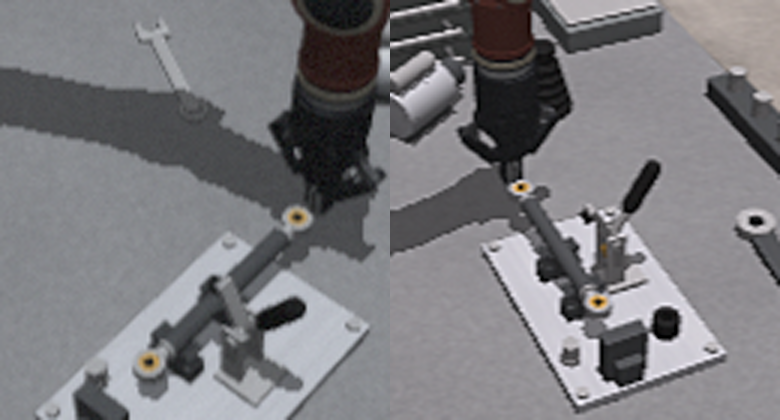

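The closed fingers stand just behind the free eye, left panel (300,200) and right panel (520,180), in line with the rod. Pushing now.

Emit:
{"op": "play_rows", "data": {
  "increments": [
    {"translation": [-5, 0, 0], "angular": [0, 0, 0], "grip": -1},
    {"translation": [-9, 0, 0], "angular": [0, 0, 0], "grip": -1},
    {"translation": [-13, 0, 0], "angular": [0, 0, 0], "grip": -1},
    {"translation": [-17, 0, 0], "angular": [0, 0, 0], "grip": -1},
    {"translation": [-21, 0, 0], "angular": [0, 0, 0], "grip": -1},
    {"translation": [-25, 0, 0], "angular": [0, 0, 0], "grip": -1},
    {"translation": [-29, 1, 0], "angular": [0, 0, 0], "grip": -1},
    {"translation": [-33, 1, 0], "angular": [0, 0, 0], "grip": -1},
    {"translation": [-37, 1, 0], "angular": [0, 0, 0], "grip": -1}
  ]
}}

```text
clock: 3.08
tool_pos: [0.5438, 0.1449, 0.2147]
ee_rot: [[-0.0, 1.0, -0.0], [1.0, 0.0, 0.0], [0.0, -0.0, -1.0]]
contact_force: [-0.3, 4.6, 0.3]
grip_width: -0.001
grasp_force: 2.0
```

Emit:
{"op": "play_rows", "data": {
  "increments": [
    {"translation": [-2, 0, 0], "angular": [0, 0, 0], "grip": -1},
    {"translation": [-4, 0, 0], "angular": [0, 0, 0], "grip": -1},
    {"translation": [-6, 0, 0], "angular": [0, 0, 0], "grip": -1},
    {"translation": [-7, 0, 0], "angular": [0, 0, 0], "grip": -1}
  ]
}}

```text
clock: 3.58
tool_pos: [0.5439, 0.138, 0.2147]
ee_rot: [[-0.0, 1.0, -0.0], [1.0, 0.0, 0.0], [0.0, -0.0, -1.0]]
contact_force: [-0.8, 5.0, 1.2]
grip_width: 0.0
grasp_force: 2.2
```

Emit:
{"op": "play_rows", "data": {
  "increments": [
    {"translation": [-1, 0, 0], "angular": [0, 0, 0], "grip": -1},
    {"translation": [-2, 0, 0], "angular": [0, 0, 0], "grip": -1},
    {"translation": [-3, 0, 0], "angular": [0, 0, 0], "grip": -1}
  ]
}}

```text
clock: 3.95
tool_pos: [0.544, 0.1351, 0.2147]
ee_rot: [[-0.0, 1.0, 0.0], [1.0, 0.0, 0.0], [0.0, 0.0, -1.0]]
contact_force: [-0.7, 4.2, 0.9]
grip_width: -0.004
grasp_force: 2.2
```

Emit:
{"op": "play_rows", "data": {
  "increments": [
    {"translation": [-1, 0, 0], "angular": [0, 0, 0], "grip": -1},
    {"translation": [-2, 0, 0], "angular": [0, 0, 0], "grip": -1}
  ]
}}

```text
clock: 4.2
tool_pos: [0.544, 0.1336, 0.2148]
ee_rot: [[-0.0, 1.0, 0.0], [1.0, 0.0, 0.001], [0.001, 0.0, -1.0]]
contact_force: [-0.7, 6.7, 1.2]
grip_width: 0.0
grasp_force: 3.2
```

Emit:
{"op": "play_rows", "data": {
  "increments": [
    {"translation": [-1, 0, 0], "angular": [0, 0, 0], "grip": -1},
    {"translation": [-1, 0, 0], "angular": [0, 0, 0], "grip": -1}
  ]
}}

```text
clock: 4.45
tool_pos: [0.5439, 0.1334, 0.2148]
ee_rot: [[-0.001, 1.0, 0.0], [1.0, 0.001, 0.002], [0.002, 0.0, -1.0]]
contact_force: [-1.1, 7.1, 1.0]
grip_width: -0.002
grasp_force: 3.4
```

Emit:
{"op": "play_rows", "data": {
  "increments": [
    {"translation": [-1, 0, 0], "angular": [0, 0, 0], "grip": -1},
    {"translation": [-2, 0, 0], "angular": [0, 0, 0], "grip": -1},
    {"translation": [-2, 0, 0], "angular": [0, 0, 0], "grip": -1}
  ]
}}

```text
clock: 4.82
tool_pos: [0.5438, 0.1329, 0.2149]
ee_rot: [[-0.003, 1.0, 0.001], [1.0, 0.003, 0.005], [0.005, 0.001, -1.0]]
contact_force: [-0.1, 9.7, 0.2]
grip_width: -0.004
grasp_force: 4.7
```

Emit:
{"op": "play_rows", "data": {
  "increments": [
    {"translation": [-2, 0, 0], "angular": [0, 0, 0], "grip": -1},
    {"translation": [-3, 0, 0], "angular": [0, 0, 0], "grip": -1},
    {"translation": [-3, 0, 0], "angular": [0, 0, 0], "grip": -1}
  ]
}}

```text
clock: 5.2
tool_pos: [0.5437, 0.1322, 0.2149]
ee_rot: [[-0.005, 1.0, 0.002], [1.0, 0.005, 0.008], [0.008, 0.002, -1.0]]
contact_force: [-0.8, 13.6, -0.3]
grip_width: -0.002
grasp_force: 6.6
```

```bash
python3 - <<'E'
from rig import env
from h import *
o=[]
for n,(x,y) in (("scene",(190,130)),("side",(200,130))):
    c=env.capture(n);o.append(cv2.resize(c["color"][y:y+140,x:x+130,::-1],None,fx=3,fy=3,interpolation=cv2.INTER_CUBIC))
    W=cloud(c);hsv=cv2.cvtColor(c["color"],cv2.COLOR_RGB2HSV)
    m=(cv2.inRange(hsv,(8,110,90),(28,255,255))>0)&(abs(W[...,0]-.57)<.15)&(abs(W[...,1]+.02)<.25)
    k,l,st,ce=cv2.connectedComponentsWithStats(m.astype(np.uint8),connectivity=8);C=-c["R"].T@c["t"]
    for i in range(1,k):
        if st[i,4]>3:
            r=c["R"].T@np.linalg.solve(c["camera_matrix"],[*ce[i],1]);print(n,st[i,4],(C+r*(.062-C[2])/r[2]).round(4))
cv2.imwrite("pics/e.png",np.hstack(o)); s=env.observe();print(s["contact_force"],s["tool_pos"])
E
```

```text
scene 10 [0.5452 0.1088 0.062 ]
scene 15 [ 0.5493 -0.1112  0.062 ]
side 9 [0.5438 0.1092 0.062 ]
side 4 [0.59   0.0067 0.062 ]
side 11 [ 0.5481 -0.1073  0.062 ]
[-0.5909943  12.31259253 -0.54355172] [0.54367909 0.13220418 0.21490596]
```

View pics/e.png

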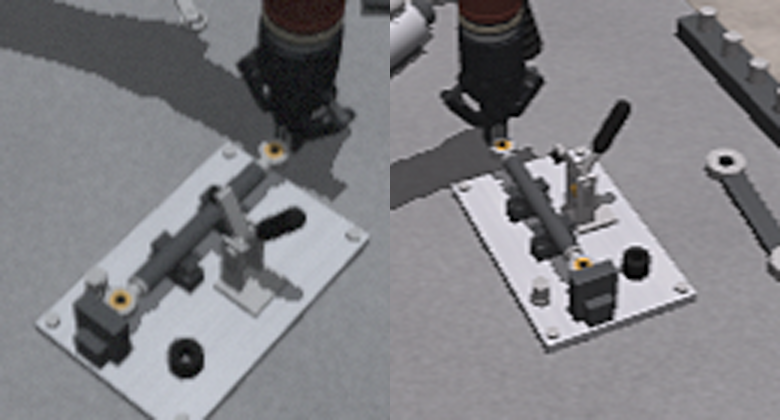

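The rod end sits against the stop, left panel (118,300) against the block at (105,320). The force rose to 13 N without motion. Backing off, lifting, turning 90° and going to the outer side of the handle.

Emit:
{"op": "play_rows", "data": {
  "increments": [
    {"translation": [15, 0, 0], "angular": [0, 0, 0], "grip": -1},
    {"translation": [50, 0, 0], "angular": [0, 0, 0], "grip": -1},
    {"translation": [65, 0, -30], "angular": [0, 0, 0.1], "grip": -1},
    {"translation": [65, 0, -80], "angular": [0, 0, 0.28], "grip": -1},
    {"translation": [65, 20, -110], "angular": [0, 0, 0.46], "grip": -1},
    {"translation": [65, 65, -110], "angular": [0, 0, 0.64], "grip": -1},
    {"translation": [60, 110, -110], "angular": [0, 0, 0.82], "grip": -1},
    {"translation": [40, 150, -110], "angular": [0, 0, 1.0], "grip": -1},
    {"translation": [0, 170, -110], "angular": [0, 0, 1.18], "grip": -1},
    {"translation": [-50, 170, -110], "angular": [0, 0, 1.36], "grip": -1},
    {"translation": [-95, 170, -110], "angular": [0, 0, 1.54], "grip": -1},
    {"translation": [-125, 170, -105], "angular": [0, 0, 1.57], "grip": -1},
    {"translation": [-128, 170, -100], "angular": [0, 0, 1.57], "grip": -1},
    {"translation": [-128, 170, -100], "angular": [0, 0, 1.57], "grip": -1}
  ]
}}

```text
clock: 7.05
tool_pos: [0.7137, -0.0003, 0.3137]
ee_rot: [[1.0, 0.001, -0.002], [0.001, -1.0, 0.001], [-0.002, -0.001, -1.0]]
contact_force: [0.1, 0.8, -0.6]
grip_width: 0.0
grasp_force: 0.0
```

```bash
python3 - <<'E'
from rig import env
from h import *
o=[]
for n,(x,y) in (("scene",(200,110)),("side",(210,90))):
    c=env.capture(n);o.append(cv2.resize(c["color"][y:y+140,x:x+130,::-1],None,fx=3,fy=3,interpolation=cv2.INTER_CUBIC))
cv2.imwrite("pics/f.png",np.hstack(o)); s=env.observe();print(s["contact_force"],s["tool_pos"])
E
```

```text
[0.57069543 0.43377831 0.11813713] [0.71410804 0.0014745  0.31435703]
```

View pics/f.png

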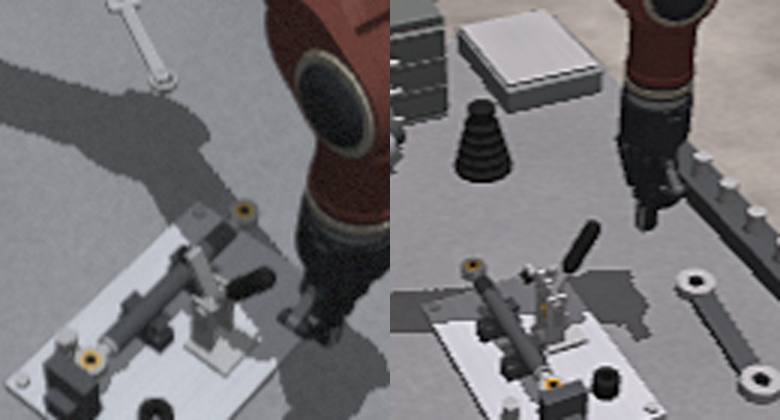

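The fingertips, right panel (645,215), are beside the handle at (580,245) on its outer side, with the rod still home. Pushing towards -x.

Emit:
{"op": "play_rows", "data": {
  "increments": [
    {"translation": [-15, 0, 0], "angular": [0, 0, 0], "grip": -1},
    {"translation": [-30, 0, 0], "angular": [0, 0, 0], "grip": -1},
    {"translation": [-38, 0, 0], "angular": [0, 0, 0], "grip": -1},
    {"translation": [-44, 0, 0], "angular": [0, 0, 0], "grip": -1},
    {"translation": [-50, 0, 0], "angular": [0, 0, 0], "grip": -1},
    {"translation": [-56, 0, 0], "angular": [0, 0, 0], "grip": -1},
    {"translation": [-62, 0, 0], "angular": [0, 0, 0], "grip": -1}
  ]
}}

```text
clock: 8.02
tool_pos: [0.6558, -0.0007, 0.3187]
ee_rot: [[1.0, 0.002, 0.018], [0.002, -1.0, -0.0], [0.018, 0.0, -1.0]]
contact_force: [8.4, 0.1, 6.8]
grip_width: 0.002
grasp_force: 4.0
```

Emit:
{"op": "play_rows", "data": {
  "increments": [
    {"translation": [-6, 0, 2], "angular": [0, 0, 0], "grip": -1},
    {"translation": [-12, 0, 2], "angular": [0, 0, 0], "grip": -1},
    {"translation": [-18, 0, 2], "angular": [0, 0, 0], "grip": -1},
    {"translation": [-24, 0, 2], "angular": [0, 0, 0], "grip": -1}
  ]
}}

```text
clock: 8.52
tool_pos: [0.6276, -0.0011, 0.3127]
ee_rot: [[1.0, 0.001, -0.0], [0.001, -1.0, -0.0], [-0.0, 0.0, -1.0]]
contact_force: [2.0, -0.7, 2.8]
grip_width: 0.002
grasp_force: 0.9
```

Emit:
{"op": "play_rows", "data": {
  "increments": [
    {"translation": [-6, 0, 0], "angular": [0, 0, 0], "grip": -1},
    {"translation": [-12, 0, 0], "angular": [0, 0, 0], "grip": -1},
    {"translation": [-18, 0, 0], "angular": [0, 0, 0], "grip": -1},
    {"translation": [-24, 0, 0], "angular": [0, 0, 0], "grip": -1},
    {"translation": [-24, 0, 0], "angular": [0, 0, 0], "grip": -1}
  ]
}}

```text
clock: 9.15
tool_pos: [0.6034, -0.0011, 0.3126]
ee_rot: [[1.0, 0.001, -0.001], [0.001, -1.0, 0.0], [-0.001, -0.0, -1.0]]
contact_force: [0.3, 0.1, 0.2]
grip_width: 0.002
grasp_force: 0.0
```

Emit:
{"op": "play_rows", "data": {
  "increments": [
    {"translation": [30, 0, 0], "angular": [0, 0, 0], "grip": -1},
    {"translation": [70, 0, -20], "angular": [0, 0, 0], "grip": -1},
    {"translation": [110, 0, -60], "angular": [0, 0, 0], "grip": -1},
    {"translation": [120, 0, -80], "angular": [0, 0, 0], "grip": -1},
    {"translation": [120, 0, -80], "angular": [0, 0, 0], "grip": -1}
  ]
}}

```text
clock: 9.78
tool_pos: [0.7248, -0.0012, 0.3941]
ee_rot: [[1.0, 0.001, 0.004], [0.001, -1.0, -0.001], [0.004, 0.001, -1.0]]
contact_force: [-0.4, -0.2, -0.7]
grip_width: -0.0
grasp_force: 0.0
```

```bash
python3 - <<'E'
from rig import env
from h import *
o=[];th=np.radians(1.4)
for n,(x,y) in (("scene",(200,130)),("side",(210,110))):
    c=env.capture(n);o.append(cv2.resize(c["color"][y:y+140,x:x+130,::-1],None,fx=3,fy=3,interpolation=cv2.INTER_CUBIC))
    W=cloud(c);hsv=cv2.cvtColor(c["color"],cv2.COLOR_RGB2HSV)
    m=(cv2.inRange(hsv,(8,110,90),(28,255,255))>0)&(abs(W[...,0]-.57)<.15)&(abs(W[...,1]+.02)<.25)
    k,l,st,ce=cv2.connectedComponentsWithStats(m.astype(np.uint8),connectivity=8);C=-c["R"].T@c["t"]
    for i in range(1,k):
        if st[i,4]>3:
            r=c["R"].T@np.linalg.solve(c["camera_matrix"],[*ce[i],1]);print(n,st[i,4],(C+r*(.062-C[2])/r[2]).round(4))
    q=(abs(W[...,1])<.03)&(abs(W[...,0]-.57)<.09)&(W[...,2]>.12)&(W[...,2]<.19);P=W[q];a=P[P[:,2]>.15]
    print(n,"handle",len(P),P.mean(0).round(3),P.min(0).round(3),P.max(0).round(3),a.mean(0).round(3))
cv2.imwrite("pics/g.png",np.hstack(o)); s=env.observe();print(s["contact_force"],s["tool_pos"])
E
```

```text
scene 4 [0.5417 0.1066 0.062 ]
scene 7 [0.6051 0.0031 0.062 ]
scene 16 [ 0.5496 -0.1116  0.062 ]
scene handle 165 [ 0.563 -0.006  0.148] [ 0.54  -0.013  0.121] [0.586 0.005 0.171] [ 0.554 -0.005  0.161]
side 7 [0.5429 0.1088 0.062 ]
side 11 [ 0.5492 -0.1091  0.062 ]
side handle 91 [ 0.553 -0.007  0.149] [ 0.534 -0.012  0.12 ] [0.579 0.007 0.172] [ 0.545 -0.006  0.163]
[-0.07593699  0.23866534 -0.25895564] [ 0.723349   -0.00096155  0.39141639]
```

View pics/g.png

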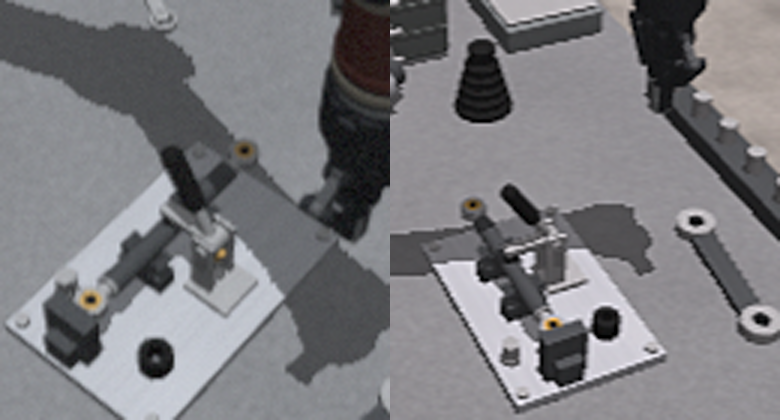

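The handle now leans over the rod, left panel (180,175), with its tip measured at fixture x ≈ 0. The pad is on the rod and the rod's end is against the stop, so I'm handing in.

```bash
python3 -c "
from rig import env
print(env.job_done())"
```

```text
the job is handed in; nothing more can be done
None
```

I pushed the rod along its rests until it met the end stop, then flipped the clamp handle past centre; it snapped closed onto the rod, and I handed the job in at about 10 s with the arm clear of everything.

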